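# Lever up the rinse-tank lid

### The arm

A 7-joint arm with a two-finger parallel gripper is mounted at the origin on the work surface. World frame = base frame: x ahead of the robot, y to its left, z up, the work surface at z = 0. Lengths are in m, angles in rad, forces in N, time in s.
With the tool pointing down it reaches from about 0.4 to 0.875 m from the base axis. Payload 19.3 kg.
Tool frame: the origin (TCP) lies at the very end of the fingers, on their centre line; the grasp point (between the pads) lies 19 mm behind it; z points along the fingers, y is the direction in which the jaws open and shut (so a half turn about z gives the same grasp; the last joint's range is limited). The gripper opens to 85 mm and grips with 20 to 120 N. Pads are 22 mm wide; open, the fingers measure 114 mm over their backs; the gripper's body (76 mm by 85 mm) begins 54 mm behind the grasp point. The pads swing forward as they close: fully open they stand 13 mm farther back than shut.
Start: joints at [-1.222, 0.521, -0.036, 1.599, 0.021, 1.021, -0.113], TCP at [0.254, 0.571, 0.231] pointing down, gripper open.
Joint ranges: [-2.91, 2.91], [-0.3, 2.13], [-1.5, 1.42], [0.17, 2.43], [-1.26, 4.41], [0.16, 1.93], [-2.52, 2.52]. Speed limits (rad/s): [1.89, 1.89, 2.39, 2.39, 3.01, 3.01, 3.01].

### API

Orientations are given as [roll, pitch, yaw] about the fixed x, y, z axes, in that order (R = Rz(yaw) Ry(pitch) Rx(roll)).
In Python, from workcell import bot gives the robot as it stands. The module is installed in compiled form; this text tells all that it offers.
- The arm moves only by the shell command python3 -m inch 'ROWS' [FORCE]. ROWS is JSON, a list of rows, each an object of numbers: "dx", "dy", "dz": the shift along the tool's x, y, z in mm; "rx", "ry", "rz": the turn, a rotation vector about the tool's x, y, z in rad; "hand": the closure, from -1 (fully open) to 1 (shut), so that 0 is half open. In form: [{"dx": .., "dy": .., "dz": .., "rx": .., "ry": .., "rz": .., "hand": ..}, ...]. A call has 1 to 10 rows; each row shifts and turns the commanded pose from where the row before left it, along the tool's axes as they then stand; what a row does not reach is not made up. A row lasts 1/10 s, in which the tool goes at most 50 mm and 8.59 degrees, less where a joint would pass 70% of its speed; a pose out of reach is approached as far as the arm can. A call with a gripper value outside its range is refused whole. The fingers move at their own pace and stop on an object; FORCE is the grip in N (left out, the last holds). Time passes only in rows, so rows that do not move let the fingers close. It gives the time, the measured TCP pose, the force and the opening at its end, in the units of the state.
- bot.observe(): the state, without advancing time (a new reading comes with each control period).
- bot.grab_frame(name): name is "side" or "top" or "wrist"; returns (picture, depth): 420x560x3 uint8, red, green, blue; 420x560 float32, m along the optical axis (not along the pixel's ray), 0 where there is no reading.
- bot.get_calibration(name): a dict with "vertical_fov" (degrees; the focal length in pixels is half the picture's height over the tangent of half this angle, whatever the lens; pixels are square), "cx", "cy" (the principal point, pixels), "origin" and "orientation" of the camera in the world. Camera axes: x right, y down, z forward; pixel columns grow to the right and rows downward; lengths in m; the calibration is good to about 2 mm. A picture is of the moment at which its call begins: read the wrist's pose just before it. get_calibration takes no time and is no camera call; for the wrist camera it gives the pose at the moment of the call.
- bot.job_done(): hands the job in, once; it reports no verdict.
Trained networks look in the newest picture that a camera, given by its name, has taken for a name from the list of things; names that differ only in an ending like _2 or _b are one class to them, and where a whole thing is asked for, a point or a joint stands for the part that bears it (a point fixed in the world has none). Each returns a list of dicts, best first, with "score" (0 to 1); they miss things now and then, are a little off and sometimes report something else, mostly with a low value. They report only what shows in the picture. A call takes as long as a camera call.
- bot.trace(camera, target): "region" (420x560 bool, what is visible of it) and "box" ([left, top, right, bottom] in pixels, round what is visible of it).
- bot.tip_of(camera, target): "centre" ([row, column] in pixels: a listed point, or the origin of a listed thing).
The state is a dict: "clock": time; "qpos": joint angles; "qd": joint speeds; "joint_efforts": joint torques, N m; "position": TCP position; "tool_rot": TCP orientation; "force": force on the tool from outside, world axes, zero at the start; "moment": the same for the moment, N m; "grip_width": finger opening in m.
Only numpy, scipy, OpenCV 4.12 (cv2) and the standard library are available. Lean on these libraries where they do the work, as an engineer would, in place of code of your own. Each camera call takes 0.05 s, during which the arm holds its last target.

### The job

Push the swing stop aside by its peg so that its post is clear from under the bar, then press the long end of the lever right down to its rubber pad so that the short end raises the tank's heavy lid. Finish while still holding the lever down with the fingers, the lid standing raised and still. Only push and press: leave the lever seated in its fork, don't touch the lid, and leave the loose parts round about where they are.

Things in the scene. Friction and masses are not known exactly. Their poses are not given: they have to be found in the camera images.
- station: fixed lever stand and grey open tank in one. Origin on the bench straight below the lever's pivot, z up; the lever's long end points along -y, the tank (250 x 160 mm, 107 high) is centred at y = +205 mm. Fork at the origin: 137 mm high, 58 (x) by 66 mm (y). Base plate 100 mm wide, 12 thick, y -280 to +120. Rubber pad 50 x 50 mm under the tread at y = -235, top 22 mm above the bench.
- lever_pin (a point): middle of the lever's cross pin (its pivot), 120 mm above the bench, lying loose in the fork's open-topped slots. The lever is a loose dark steel bar, 0.7 kg, 24 mm wide, 14 thick, reaching 262 mm from the pin at the long end and 112 mm at the short end, whose 24 mm roller bears under the lid's lip. Axes: x along the pin, -y along the bar to the long end.
- tread (a point): centre of the top of the tread plate at the lever's long end, 235 mm from the pin; plate 48 mm wide, 55 long, 14 thick. At rest the bar slopes up to it by 0.22 rad, this point about 176 mm above the bench; down on the pad it slopes down by about 0.36 rad, this point about 44 mm above the bench. About 5 to 15 N straight down here raises the lid; it comes up again if let go.
- lid (a joint): opening angle of the lid, rad: 0 shut; about 0.28 when the lever is down on its pad. Steel plate 250 x 206 x 12 mm, 4 to 6 kg, hinged at the tank's edge farthest from the lever; falls shut if not held up.
- lid_lip (a point): middle of the upper front edge of the lid, the edge above the lever's short end; about 123 mm above the bench when shut.
- stop (a joint): angle of the swing stop, rad, 0 to 0.65, growing counter-clockwise seen from above. Starts at 0 to 0.12 with its post under the bar, so that the bar can sink only about 8 mm there; the post is clear of the bar from about 0.25. Stays where it is left; about 1 N at the peg turns it.
- stop_pivot (a point): top of the upright pivot the stop turns about, on the bar's line, 55 mm from the pin towards the long end. The stop is a flat crank, its arms 15 to 25 mm above the bench: one arm runs 105 mm from the pivot along under the bar to an upright post 28 mm across and 140 mm high, a second one 115 mm square out from the post to the peg.
- stop_peg (a point): centre of the top of the stop's upright peg, 18 mm across, top 90 mm above the bench, 115 mm out to the side of the bar (station's -x side). Pushing it towards the bar and round the pivot opens the stop; at stop = 0.42 it stands about 60 mm from the bar's centre line.
- bearing: bystander, loose: steel ball-bearing ring lying flat, 52 mm across, 18 mm high; origin under its centre
- bolt: bystander, loose: steel bolt standing on its head, 24 mm across, 64 mm high; origin under its centre
- socket: bystander, loose: steel socket standing upright, 26 mm across, 62 mm high; origin under its centre
- hub: bystander, loose: aluminium flanged hub lying flat, 124 mm across, 40 mm high; origin under its centre
- can: bystander, loose: standing can, 66 mm across, 110 mm high; origin under its centre
- wrench: bystander, loose: steel wrench lying on the bench
- driver: bystander, loose: screwdriver lying on the bench

How it is judged:
On the way, in this order (a step that is already met when the one before it is completed fails the run):
1. the stop is swung clear of the bar (value of joint stop above 0.26 rad), for 0.2 s.
2. the lever has raised the lid (value of joint lid above 0.23 rad and contact force between the fingers and lever above 1 N), for 0.3 s.
At the end, for the whole second after the job is handed in: the fingers still press on the lever (over 1 N), its tread is down to less than 80 mm above the bench (44 mm is fully down), the lid, carried by the lever, is held still at more than 0.23 rad, the stop is clear (over 0.24 rad), the lever is seated in its fork, and no loose part has moved 30 mm (all of step 2 and value of joint lid below 0.45 rad and velocity of joint lid between -0.08 and 0.08 rad/s and contact force between lever and lid above 3 N and value of joint stop above 0.24 rad and height (world z) of tread below 0.08 m and z of lever_pin in the frame of station below 0.132 m and distance of each of bearing, bolt, socket, hub, can, wrench, driver from where it was at the start of the episode below 0.03 m); the arm keeps its last pose, push and grip.
It fails at once if the robot touches the lid (contact force between any of the fingers, the arm and lid above 1 N).
It fails at once if the lever is lifted out of its fork (pin 15 mm up or 20 mm off) (z of lever_pin in the frame of station above 0.135 m or distance of lever_pin from where it was at the start of the episode above 0.02 m).
It fails at once if the long end of the lever is lifted (tread over 205 mm high) (height (world z) of tread above 0.205 m).
It fails at once if a loose part is moved by more than 30 mm (distance of any of bearing, bolt, socket, hub, can, wrench, driver from where it was at the start of the episode above 0.03 m).
It also fails if it takes over 48 s, if anything falls off the work surface, if the arm or the gripper's body presses on something with over 40 N, if the wrist force passes 120 N, or if a joint passes its speed limit or range.

## Working session

There is one attempt and no reset: what is moved stays moved. The work goes in short steps, Python scripts to look and compute and a shell command to move; the robot and the scene stay as the last step left them, time stands still between calls to the robot, and variables do not carry over. Pictures are saved under pics/ and viewed, and the job is handed in when it is done.

```bash
mkdir -p pics
cat > h.py <<'E'
import numpy as np, cv2
from workcell import bot
from scipy.spatial.transform import Rotation as R
def K(c):
    f=210/np.tan(np.radians(c["vertical_fov"])/2); return f
def rot(o):
    o=np.array(o)
    if o.shape==(3,3): return o
    if o.shape==(4,): return R.from_quat(o).as_matrix()
    return R.from_euler('xyz',o).as_matrix()
def ray(c,r,col):
    f=K(c); d=rot(c["orientation"])@np.array([(col-c["cx"])/f,(r-c["cy"])/f,1]); return np.array(c["origin"]),d
def atz(c,r,col,z):
    o,d=ray(c,r,col); return o+d*(z-o[2])/d[2]
def dep(c,r,col,D):
    o,d=ray(c,r,col); return o+d*D[int(round(r)),int(round(col))]
def tri(rs):
    A=0;b=0
    for o,d in rs:
        d=d/np.linalg.norm(d);P=np.eye(3)-np.outer(d,d);A=A+P;b=b+P@o
    return np.linalg.solve(A,b)
E
python3 - <<'E'
from h import *
s=bot.observe(); print(s)
for n in ["side","top","wrist"]:
    c=bot.get_calibration(n); print(n,c)
    p,d=bot.grab_frame(n); cv2.imwrite(f"pics/{n}0.png",p[:,:,::-1]); np.save(n+"0.npy",d)
    if n!="wrist":
      for t in ["lever_pin","tread","lid_lip","stop_pivot","stop_peg","station","bolt","socket","can","hub","bearing","wrench","driver"]:
        r=bot.tip_of(n,t)
        for q in r[:1]:
            rr,cc=q["centre"]; print(t,round(q["score"],2),np.round([rr,cc]), np.round(dep(c,min(rr,419),min(cc,559),d),3))
E
```

```text
{'clock': 0.0, 'qpos': array([-1.22216332,  0.52202025, -0.03630971,  1.60001032,  0.02122719,
        1.02111037, -0.11279422]), 'qd': array([ 1.01065467e-03,  1.23955640e-03, -3.11468207e-05, -2.45910464e-04,
        6.19746514e-04,  9.84248563e-04,  1.46030264e-03]), 'joint_efforts': array([ 1.77757111e-04, -9.27118635e+01,  1.97966002e+00, -3.69925010e+01,
        1.76648487e-02,  8.18653585e-03, -7.06941364e-05]), 'position': array([0.25409491, 0.57063997, 0.23072123]), 'tool_rot': array([-3.14043563e+00,  1.15663682e-04,  2.72275443e+00]), 'force': array([ 0.16993248,  0.19524889, -0.61306941]), 'moment': array([0.00150294, 0.02356827, 0.01817566]), 'grip_width': 0.08536119789158976}
side {'vertical_fov': 51.930734846437275, 'cx': 274.8970136808496, 'cy': 208.71732469345758, 'origin': array([ 0.15468339, -0.81873485,  0.80406598]), 'orientation': array([-2.21055654,  0.00374282, -0.48496703])}
lever_pin 0.93 [194. 275.] [0.607 0.046 0.128]
lid_lip 0.83 [177. 266.] [0.629 0.143 0.121]
stop_pivot 0.59 [234. 283.] [ 0.603 -0.009  0.027]
stop_peg 0.93 [251. 248.] [ 0.459 -0.092  0.
[... 698 characters left out ...]
] [0.633 0.128 0.108]
stop_pivot 0.72 [202. 279.] [ 0.586 -0.007  0.143]
stop_peg 0.61 [245. 308.] [ 0.465 -0.093  0.09 ]
station 0.92 [199. 259.] [0.595 0.05  0.131]
bolt 0.49 [260. 378.] [ 0.424 -0.298  0.093]
socket 0.63 [226. 240.] [0.519 0.111 0.039]
can 0.76 [262. 378.] [ 0.419 -0.3    0.093]
hub 0.88 [189. 420.] [ 0.639 -0.442  0.04 ]
bearing 0.55 [164. 261.] [0.721 0.052 0.001]
wrench 0.79 [284. 183.] [0.339 0.289 0.006]
driver 0.76 [234. 403.] [ 0.502 -0.402 -0.008]
wrist {'vertical_fov': 59.379692325124175, 'cx': 274.3300239415946, 'cy': 211.78062160648696, 'origin': array([0.17837572, 0.60472358, 0.37365888]), 'orientation': array([2.81068777e+00, 2.26041827e-04, 1.15196395e+00])}
```

View pics/side0.png

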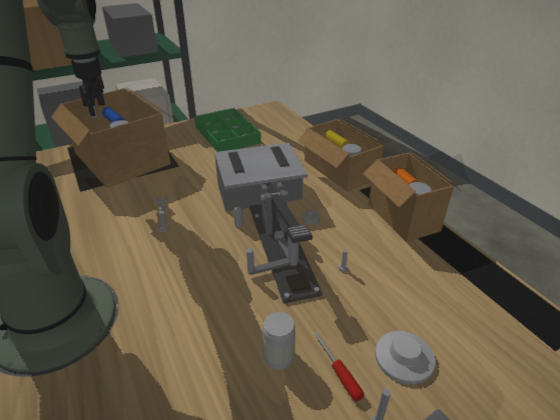

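View pics/top0.png

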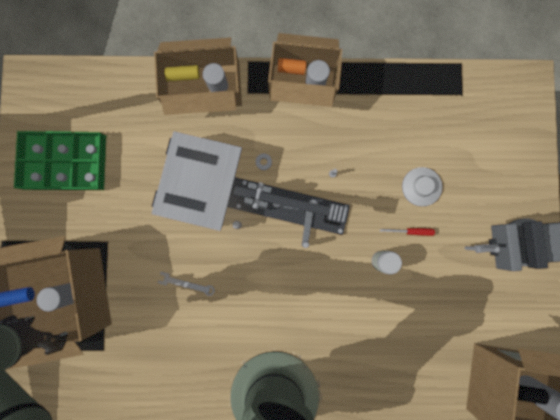

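The side view shows the lever running from the tank (about 260,175) to the tread (300,232), with the peg at (248,251). The top view shows the tread at (336,214) and the peg at (306,243). The can, driver, bolt and socket all stand clear of the peg's near side. Next I'll refine the geometry.

Run:
```python
from h import *
C={};D={};T={}
for n in ["side","top"]:
    C[n]=bot.get_calibration(n); _,D[n]=bot.grab_frame(n)
    for t in ["lever_pin","tread","stop_peg","stop_pivot"]:
        q=bot.tip_of(n,t); T[n,t]=[(round(x["score"],2),np.round(x["centre"],1)) for x in q[:3]]; print(n,t,T[n,t])
for t in ["tread","stop_peg","lever_pin","stop_pivot"]:
    try: print(t,"tri",tri([ray(C[n],*T[n,t][0][1]) for n in C]).round(4))
    except Exception as e: print(t,e)
def pts(n):
    c=C[n];r,cc=np.mgrid[0:420,0:560]; f=K(c)
    d=np.stack([(cc-c["cx"])/f,(r-c["cy"])/f,np.ones(r.shape)],-1)@rot(c["orientation"]).T
    return np.array(c["origin"])+d*D[n][...,None]
for n in C:
    P=pts(n); np.save(n+"P.npy",P)
    for t in ["lever_pin","lid","stop_peg"]:
        for q in bot.trace(n,t)[:1]:
            m=q["region"]&(D[n]>0); X=P[m]; print(n,t,round(q["score"],2),q["box"],m.sum(), "z pct",np.percentile(X[:,2],[5,50,95]).round(3))
            if t=="lid":
                X=X[(X[:,2]>.1)&(X[:,2]<.16)]; print(cv2.minAreaRect((X[:,:2]).astype(np.float32)))
            if t=="lever_pin":
                X=X[X[:,2]>.125]; l=cv2.fitLine(X.astype(np.float32),cv2.DIST_HUBER,0,.001,.001).ravel(); print("line",l.round(4))
                for a,b in [(.1,.13),(.13,.15),(.15,.165),(.165,.19)]:
                    Y=X[(X[:,2]>a)&(X[:,2]<b)]; print(a,len(Y),Y.mean(0).round(4),Y.min(0).round(3),Y.max(0).round(3))
            if t=="stop_peg":
                Y=X[(X[:,2]>.085)&(X[:,2]<.095)]; print(len(Y),Y.mean(0).round(4))
s=bot.observe(); c=bot.get_calibration("wrist"); Rt=rot(s["tool_rot"]); print("cam in tool",Rt.T@(np.array(c["origin"])-s["position"]))
```

```text
side lever_pin [(0.83, array([198.1, 273.7])), (0.57, array([228.7, 274.8]))]
side tread [(0.69, array([232.9, 298.9]))]
side stop_peg [(0.74, array([245.3, 249. ]))]
side stop_pivot [(0.63, array([235.2, 279.1])), (0.42, array([218.5, 307.4]))]
top lever_pin [(0.65, array([195.6, 254.9]))]
top tread [(0.7, array([213.2, 333. ])), (0.27, array([195.1, 254.7]))]
top stop_peg [(0.75, array([250.1, 305.1]))]
top stop_pivot [(0.81, array([200.6, 276. ]))]
tread tri [ 0.5584 -0.1604  0.16  ]
stop_peg tri [ 0.4574 -0.0879  0.1068]
lever_pin tri [0.6099 0.062  0.1034]
stop_pivot tri [0.5997 0.0024 0.0158]
side lever_pin 0.64 [262.2, 182.3, 311.9, 243.8] 783 z pct [0.116 0.16  0.181]
line [ 0.2253  0.9526 -0.2047  0.5672 -0.1042  0.1606]
0.1 41 [0.6035 0.0408 0.1276] [ 0.574 -0.004  0.125] [0.621 0.06  0.13 ]
0.13 168 [ 0.5883 -0.0103  0.1401] [ 0.562 -0.083  0.13 ] [0.618 0.064 0.15 ]
0.15 133 [ 0.5709 -0.0879  0.1576] [ 0.551 -0.128  0.15 ] [ 0.59  -0.049  0.165]
0.165 350 [ 0.5514 -0.1725  0.1755] [ 0.525 -0.203  0.165] [ 0.579 -0.114  0.183]
side lid 0.95 [215.1, 144.5, 305.9, 189.2] 292
[... 390 characters left out ...]
3] [0.573 0.018 0.125] [0.64  0.078 0.13 ]
0.13 283 [ 0.5922 -0.0068  0.1399] [ 0.567 -0.081  0.13 ] [0.639 0.064 0.15 ]
0.15 197 [ 0.5742 -0.0845  0.1572] [ 0.556 -0.139  0.15 ] [ 0.595 -0.042  0.165]
0.165 413 [ 0.5558 -0.1599  0.1742] [ 0.528 -0.195  0.165] [ 0.58  -0.097  0.188]
top lid 0.67 [150.8, 131.4, 245.0, 231.5] 6156 z pct [0.118 0.123 0.129]
((0.6492356657981873, 0.2346571534872055), (0.2099616974592209, 0.2501828670501709), 76.72239685058594)
top stop_peg 0.67 [274.7, 205.2, 315.3, 246.1] 289 z pct [0.019 0.025 0.095]
28 [ 0.4656 -0.0868  0.0902]
cam in tool [ 8.29439891e-02  5.41618291e-06 -1.42362488e-01]<stdin>:26: RuntimeWarning: Mean of empty slice.
  ret = um.true_divide(
```

```bash
python3 -c "
import cv2
a=cv2.imread('pics/side0.png')[140:310,200:370];cv2.imwrite('pics/side0z.png',cv2.resize(a,(600,600),interpolation=2))
a=cv2.imread('pics/top0.png')[120:270,200:400];cv2.imwrite('pics/top0z.png',cv2.resize(a,(800,600),interpolation=2))"
```

```text
(no output)
```

View pics/side0z.png

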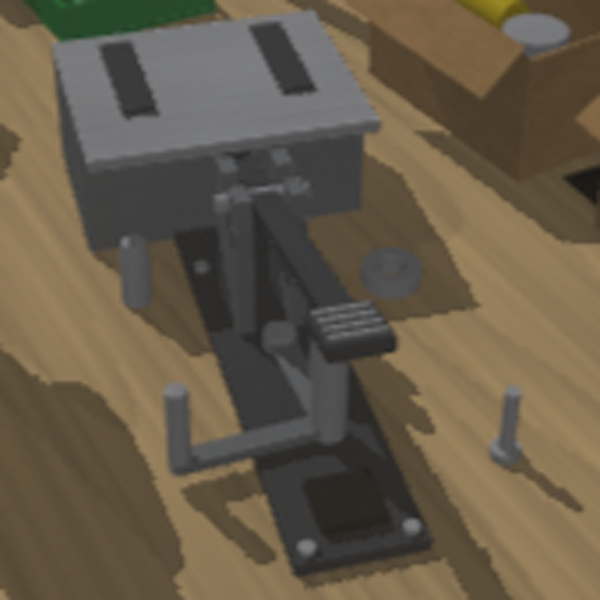

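View pics/top0z.png

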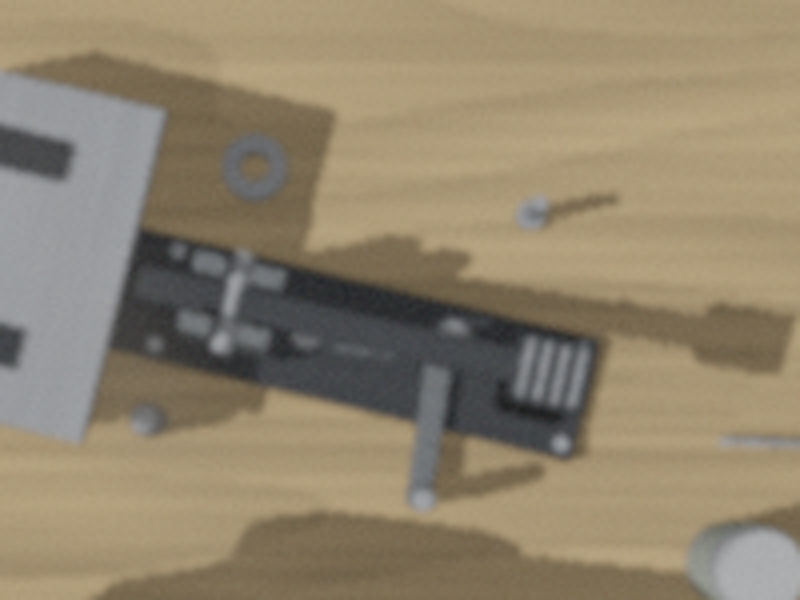

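Run:
```python
from h import *
cs=bot.get_calibration("side");ct=bot.get_calibration("top")
for n,a,b in [("peg",(244.2,305.75),(250,249.6)),("tread",(213,338),(231.2,299.2))]:
    o=tri([ray(ct,*a),ray(cs,*b)]); print(n,o.round(4), atz(ct,*a,.09 if n=="peg" else .176).round(4),atz(cs,*b,.09 if n=="peg" else .176).round(4))
print("pin",atz(ct,194.25,258,.127))
psi=-.232;Rz=R.from_euler('z',psi).as_matrix()
tr=atz(ct,213,338,.176)
pin=atz(ct,194.25,258,.127); print("dist",np.linalg.norm((tr-pin)[:2]))
o=np.array([*(tr[:2]),0])-Rz@[0,-.226,0]; print("station origin via tread",o)
pk=atz(ct,244.2,305.75,.09); 
for oo in (o,pin):
    v=(Rz.T@(pk-oo)); v-= [0,-.055,0]; print("peg rel pivot",v,np.hypot(v[0],v[1]),"angle",np.arctan2(v[1],v[0])-np.arctan2(-.105,-.115))
```

```text
peg [ 0.4669 -0.0878  0.0879] [ 0.4674 -0.0878  0.09  ] [ 0.4655 -0.0897  0.09  ]
tread [ 0.5557 -0.171   0.1742] [ 0.5553 -0.1706  0.176 ] [ 0.5549 -0.173   0.176 ]
pin [0.60995044 0.05239432 0.127     ]
dist 0.22961944819929098
station origin via tread [0.60727043 0.04931648 0.        ]
peg rel pivot [-0.10455328 -0.11063587  0.09      ] 0.15222248636586486 angle 0.07368199772601347
peg rel pivot [-0.10645383 -0.11424746 -0.037     ] 0.15615664806262836 angle 0.08072161903765629
```

```bash
python3 -m inch '[{"rz":0.142,"hand":1},{"rz":0.142,"hand":1},{"rz":0.143,"hand":1}]' 40 && python3 -m inch '[{"dx":-35,"dy":-9,"hand":1},{"dx":-35,"dy":-9,"hand":1},{"dx":-35,"dy":-9,"hand":1},{"dx":-35,"dy":-9,"hand":1},{"dx":-35,"dy":-9,"hand":1},{"dx":-35,"dy":-9,"hand":1},{"dx":-35,"dy":-9,"hand":1},{"dx":-35,"dy":-9,"hand":1},{"dx":-35,"dy":-9,"hand":1},{"dx":-35,"dy":-9,"hand":1}]'
```

```text
schema error: expected keys dx, dy, dz, rx, ry, rz, hand
```

All keys are required.

```bash
python3 -m inch '[{"dx":0,"dy":0,"dz":0,"rx":0,"ry":0,"rz":0.142,"hand":1},{"dx":0,"dy":0,"dz":0,"rx":0,"ry":0,"rz":0.142,"hand":1},{"dx":0,"dy":0,"dz":0,"rx":0,"ry":0,"rz":0.143,"hand":1}]' 40 && python3 -m inch '[{"dx":-35,"dy":-9,"dz":0,"rx":0,"ry":0,"rz":0,"hand":1},{"dx":-35,"dy":-9,"dz":0,"rx":0,"ry":0,"rz":0,"hand":1},{"dx":-35,"dy":-9,"dz":0,"rx":0,"ry":0,"rz":0,"hand":1},{"dx":-35,"dy":-9,"dz":0,"rx":0,"ry":0,"rz":0,"hand":1},{"dx":-35,"dy":-9,"dz":0,"rx":0,"ry":0,"rz":0,"hand":1},{"dx":-35,"dy":-9,"dz":0,"rx":0,"ry":0,"rz":0,"hand":1},{"dx":-35,"dy":-9,"dz":0,"rx":0,"ry":0,"rz":0,"hand":1},{"dx":-35,"dy":-9,"dz":0,"rx":0,"ry":0,"rz":0,"hand":1},{"dx":-35,"dy":-9,"dz":0,"rx":0,"ry":0,"rz":0,"hand":1},{"dx":-35,"dy":-9,"dz":0,"rx":0,"ry":0,"rz":0,"hand":1}]'
```

```text
clock: 2.55
position: [0.2542, 0.5709, 0.2313]
tool_rot: [-3.142, -0.0, 2.29]
force: [0.1, 0.1, -0.3]
grip_width: 0.0441
clock: 3.55
position: [0.4194, 0.248, 0.2315]
tool_rot: [3.141, -0.0, 2.296]
force: [0.3, 0.9, 1.5]
grip_width: 0.0001
```

```bash
python3 -m inch '[{"dx":-30,"dy":-23.5,"dz":0,"rx":0,"ry":0,"rz":0,"hand":1},{"dx":-30,"dy":-23.5,"dz":0,"rx":0,"ry":0,"rz":0,"hand":1},{"dx":-30,"dy":-23.5,"dz":0,"rx":0,"ry":0,"rz":0,"hand":1},{"dx":-30,"dy":-23.5,"dz":0,"rx":0,"ry":0,"rz":0,"hand":1},{"dx":-30,"dy":-23.5,"dz":0,"rx":0,"ry":0,"rz":0,"hand":1},{"dx":-30,"dy":-23.5,"dz":0,"rx":0,"ry":0,"rz":0,"hand":1},{"dx":-30,"dy":-23.5,"dz":0,"rx":0,"ry":0,"rz":0,"hand":1},{"dx":-27,"dy":-23,"dz":0,"rx":0,"ry":0,"rz":0,"hand":1},{"dx":0,"dy":0,"dz":0,"rx":0,"ry":0,"rz":0,"hand":1}]'
python3 - <<'E'
from h import *
s=bot.observe();print(s["position"])
for n in ["wrist","side"]:
    p,d=bot.grab_frame(n); cv2.imwrite(f"pics/{n}1.png",p[:,:,::-1])
    c=bot.get_calibration(n); 
    for q in bot.tip_of(n,"stop_peg")[:2]: print(n,q["score"],q["centre"],atz(c,*q["centre"],.09))
E
```

```text
clock: 4.45
position: [0.4355, -0.0565, 0.2316]
tool_rot: [-3.141, 0.001, 2.29]
force: [-0.1, 1.3, 0.2]
grip_width: -0.0002
[ 0.43546305 -0.05648765  0.23156088]
wrist 0.91 [245.4, 277.5] [ 0.46720299 -0.08570373  0.09      ]
wrist 0.32 [248.7, 539.7] [0.63542252 0.05815305 0.09      ]
side 0.85 [247.5, 246.9] [ 0.46351911 -0.07823692  0.09      ]
```

View pics/wrist1.png

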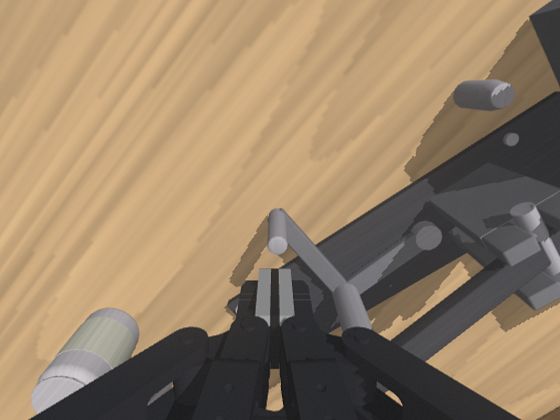

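View pics/side1.png

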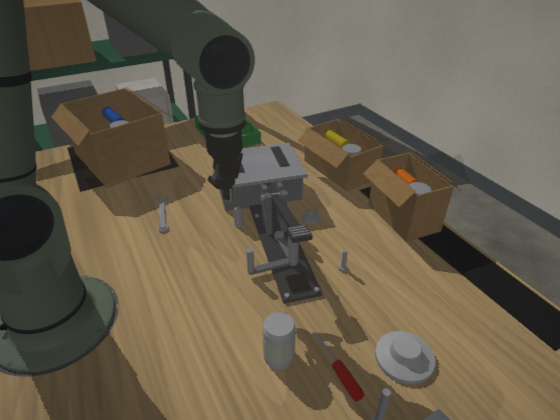

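The wrist view shows the peg at column 277, row 245, in line with the closed fingers. The can, lower left, is clear. I'll lean the hand slightly back from the bar and descend behind the peg.

```bash
python3 -m inch '[{"dx":0,"dy":0,"dz":0,"rx":0,"ry":-0.075,"rz":0,"hand":1},{"dx":0,"dy":0,"dz":0,"rx":0,"ry":-0.075,"rz":0,"hand":1},{"dx":5.3,"dy":0,"dz":35,"rx":0,"ry":0,"rz":0,"hand":1},{"dx":5.3,"dy":0,"dz":35,"rx":0,"ry":0,"rz":0,"hand":1},{"dx":5.3,"dy":0,"dz":35,"rx":0,"ry":0,"rz":0,"hand":1},{"dx":5.3,"dy":0,"dz":35,"rx":0,"ry":0,"rz":0,"hand":1},{"dx":5.3,"dy":0,"dz":35,"rx":0,"ry":0,"rz":0,"hand":1},{"dx":0,"dy":0,"dz":0,"rx":0,"ry":0,"rz":0,"hand":1}]'
python3 - <<'E'
from h import *
s=bot.observe();print(s["position"])
for n in ["wrist"]:
    p,d=bot.grab_frame(n); cv2.imwrite(f"pics/{n}2.png",p[:,:,::-1])
    c=bot.get_calibration(n); 
    for q in bot.tip_of(n,"stop_peg")[:2]: print(n,q["score"],q["centre"],atz(c,*q["centre"],.09))
E
```

```text
clock: 5.45
position: [0.4337, -0.0516, 0.0512]
tool_rot: [-3.136, 0.146, 2.298]
force: [0.5, 0.0, 1.0]
grip_width: 0.0
[ 0.43368887 -0.05161997  0.05117041]
```

View pics/wrist2.png

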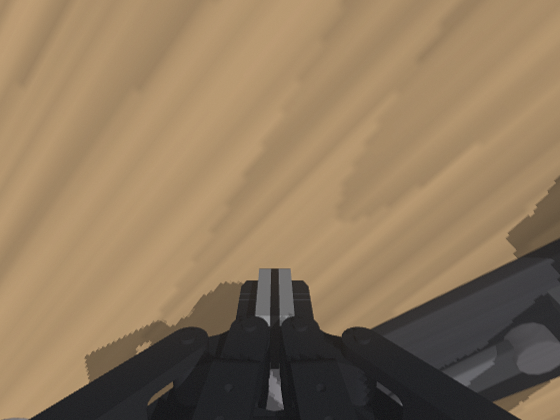

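```bash
python3 -m inch '[{"dx":-9.9,"dy":0,"dz":1.5,"rx":0,"ry":0,"rz":0,"hand":1},{"dx":-9.9,"dy":0,"dz":1.5,"rx":0,"ry":0,"rz":0,"hand":1},{"dx":-7,"dy":0,"dz":1,"rx":0,"ry":0,"rz":0,"hand":1},{"dx":-7,"dy":0,"dz":1,"rx":0,"ry":0,"rz":0,"hand":1},{"dx":-7,"dy":0,"dz":1,"rx":0,"ry":0,"rz":0,"hand":1},{"dx":-7,"dy":0,"dz":1,"rx":0,"ry":0,"rz":0,"hand":1},{"dx":-7,"dy":0,"dz":1,"rx":0,"ry":0,"rz":0,"hand":1},{"dx":-7,"dy":0,"dz":1,"rx":0,"ry":0,"rz":0,"hand":1},{"dx":0,"dy":0,"dz":0,"rx":0,"ry":0,"rz":0,"hand":1}]'
python3 - <<'E'
from h import *
s=bot.observe();print(s["position"],s["force"])
for n in ["side","top"]:
    p,d=bot.grab_frame(n); 
    if n=="side": cv2.imwrite(f"pics/{n}3.png",cv2.resize(p[140:310,180:370,::-1],(670,600),interpolation=2))
    c=bot.get_calibration(n); 
    for q in bot.tip_of(n,"stop_peg")[:2]: print(n,q["score"],q["centre"],atz(c,*q["centre"],.09))
E
```

```text
clock: 6.45
position: [0.4778, -0.0999, 0.0547]
tool_rot: [3.141, 0.151, 2.295]
force: [0.4, 0.4, 0.4]
grip_width: -0.0002
[ 0.47780309 -0.09993772  0.05469934] [0.37313683 0.44377459 0.37975373]
side 0.57 [250.7, 260.8] [ 0.48870236 -0.10493235  0.09      ]
side 0.56 [234.8, 280.8] [ 0.56076034 -0.07484996  0.09      ]
top 0.56 [238.2, 315.0] [ 0.48526299 -0.11496995  0.09      ]
```

View pics/side3.png

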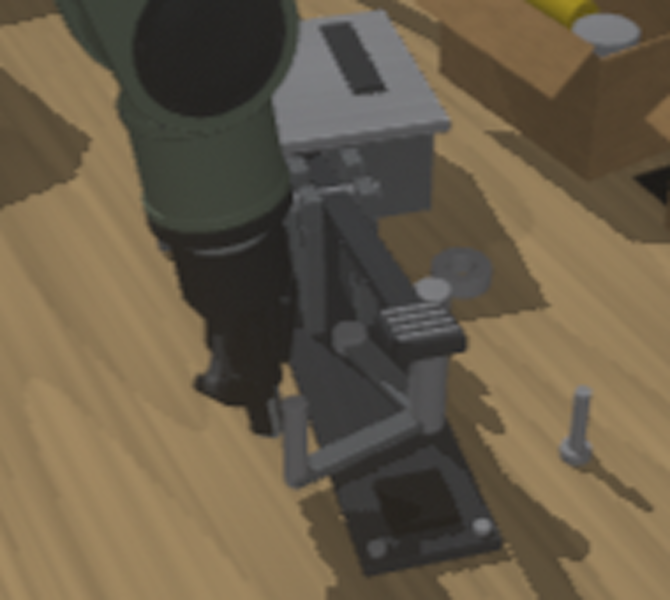

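The peg is moving with the fingers and the post has begun to show beyond the bar. A little further.

```bash
python3 -m inch '[{"dx":-5,"dy":0,"dz":0.7,"rx":0,"ry":0,"rz":0,"hand":1},{"dx":-5,"dy":0,"dz":0.7,"rx":0,"ry":0,"rz":0,"hand":1},{"dx":0,"dy":0,"dz":0,"rx":0,"ry":0,"rz":0,"hand":1},{"dx":0,"dy":0,"dz":0,"rx":0,"ry":0,"rz":0,"hand":1},{"dx":10,"dy":0,"dz":-1.5,"rx":0,"ry":0,"rz":0,"hand":1},{"dx":25,"dy":0,"dz":-4,"rx":0,"ry":0,"rz":0,"hand":1},{"dx":0,"dy":0,"dz":-35,"rx":0,"ry":0,"rz":0,"hand":1},{"dx":0,"dy":0,"dz":-45,"rx":0,"ry":0,"rz":0,"hand":1},{"dx":0,"dy":0,"dz":-45,"rx":0,"ry":0,"rz":0,"hand":1},{"dx":0,"dy":0,"dz":-45,"rx":0,"ry":0,"rz":0,"hand":1}]'
python3 - <<'E'
from h import *
s=bot.observe();print(s["position"],s["force"],s["tool_rot"])
psi=-.232;Rz=R.from_euler('z',psi).as_matrix();piv=np.array([.608,.05,0])+Rz@[0,-.055,0]
for n in ["side","top","wrist"]:
    p,d=bot.grab_frame(n); 
    if n=="side": p=cv2.resize(p[140:310,180:370],(670,600),interpolation=2)
    if n=="top": p=cv2.resize(p[120:270,200:400],(800,600),interpolation=2)
    cv2.imwrite(f"pics/{n}4.png",p[:,:,::-1])
    c=bot.get_calibration(n); 
    for q in bot.tip_of(n,"stop_peg")[:2]:
        P=atz(c,*q["centre"],.09); v=Rz.T@(P-piv); print(n,q["score"],q["centre"],P,np.hypot(*v[:2]),"stop",np.arctan2(v[1],v[0])-np.arctan2(-.105,-.115))
E
```

```text
clock: 7.65
position: [0.4422, -0.0604, 0.2245]
tool_rot: [-3.141, 0.149, 2.296]
force: [1.0, 0.8, 0.4]
grip_width: -0.0005
[ 0.44220221 -0.06044672  0.22450239] [1.03857938 0.75055045 0.36244507] [-3.14139367  0.14932475  2.29609785]
side 0.78 [253.5, 264.6] [ 0.49239701 -0.11833602  0.09      ] 0.1542122210912168 stop 0.33179669988719285
top 0.55 [237.4, 316.8] [ 0.48765826 -0.12025783  0.09      ] 0.1588226008134755 stop 0.3176616681296589
wrist 0.93 [262.2, 274.4] [ 0.4974248  -0.12142251  0.09      ] 0.15326329489551901 stop 0.36967382881515487
```

View pics/side4.png

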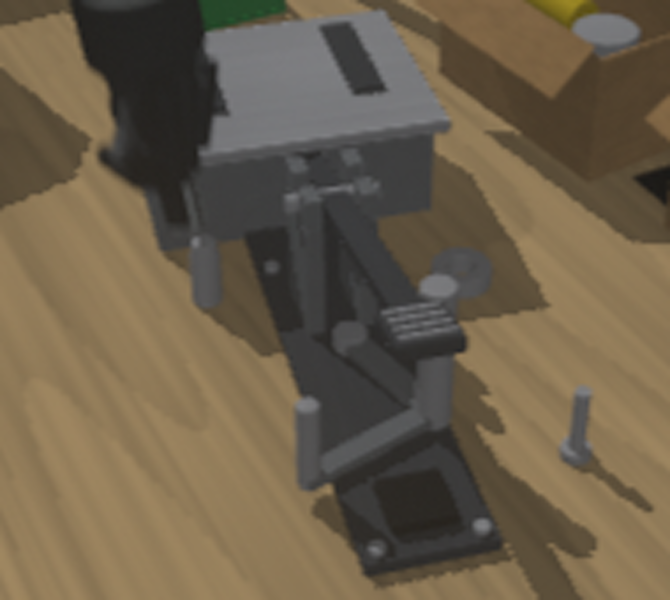

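View pics/wrist4.png

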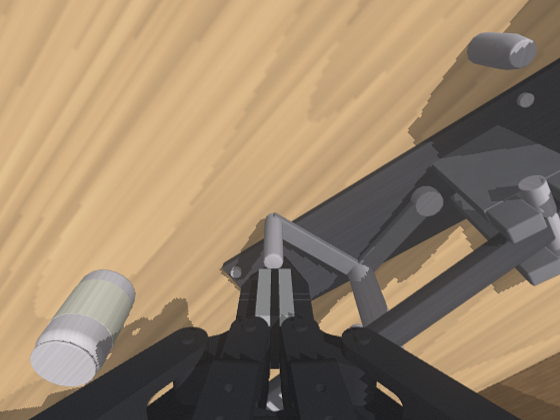

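The stop now stands at about 0.36 rad (wrist view: peg at (274,262), post out beyond the bar). Next I'll turn the hand for the press.

```bash
python3 -m inch '[{"dx":0,"dy":0,"dz":-10,"rx":0,"ry":0.149,"rz":0,"hand":1},{"dx":0,"dy":0,"dz":0,"rx":0,"ry":0,"rz":-0.123,"hand":1},{"dx":0,"dy":0,"dz":0,"rx":0,"ry":0,"rz":-0.123,"hand":1},{"dx":0,"dy":0,"dz":0,"rx":0,"ry":0,"rz":-0.123,"hand":1},{"dx":0,"dy":0,"dz":0,"rx":0,"ry":0,"rz":-0.122,"hand":1},{"dx":0,"dy":0,"dz":0,"rx":0,"ry":0,"rz":-0.122,"hand":1},{"dx":0,"dy":0,"dz":0,"rx":-0.12,"ry":-0.08,"rz":0,"hand":1},{"dx":0,"dy":0,"dz":0,"rx":-0.03,"ry":-0.02,"rz":0,"hand":1},{"dx":0,"dy":0,"dz":0,"rx":0,"ry":0,"rz":0,"hand":1}]'
cat > tgt.py <<'E'
from h import *
import sys
def go(P):
    s=bot.observe(); print("pos",s["position"].round(4),"F",s["force"].round(1)); d=rot(s["tool_rot"]).T@(np.array(P)-s["position"])*1000; print("tool mm",d.round(1),np.linalg.norm(d).round(1))
E
python3 -c "
from tgt import *
go([.5550,-.1720,.215]); print(bot.observe()['qpos'].round(2))"
```

```text
clock: 8.85
position: [0.4411, -0.0611, 0.2317]
tool_rot: [2.992, 0.098, 2.898]
force: [-0.0, -0.1, -0.1]
grip_width: -0.0002
pos [ 0.4411 -0.0611  0.2317] F [-0.  -0.1 -0.1]
tool mm [-135.   -83.8   17.8] 159.9
[-0.03  0.19  0.15  2.14 -0.25  0.72  1.63]
```

```bash
python3 -m inch '[{"dx":-27,"dy":-16.8,"dz":3.5,"rx":0,"ry":0,"rz":0,"hand":1},{"dx":-27,"dy":-16.8,"dz":3.5,"rx":0,"ry":0,"rz":0,"hand":1},{"dx":-27,"dy":-16.8,"dz":3.5,"rx":0,"ry":0,"rz":0,"hand":1},{"dx":-27,"dy":-16.8,"dz":3.5,"rx":0,"ry":0,"rz":0,"hand":1},{"dx":-27,"dy":-16.8,"dz":3.5,"rx":0,"ry":0,"rz":0,"hand":1},{"dx":0,"dy":0,"dz":0,"rx":0,"ry":0,"rz":0,"hand":1}]'
python3 - <<'E'
from tgt import *
for n in ["side","top","wrist"]:
    p,d=bot.grab_frame(n); 
    if n=="side": p=cv2.resize(p[140:310,180:370],(670,600),interpolation=2)
    cv2.imwrite(f"pics/{n}5.png",p[:,:,::-1])
    c=bot.get_calibration(n); 
    for q in bot.tip_of(n,"tread")[:2]:
        P=atz(c,*q["centre"],.176); print(n,q["score"],q["centre"],P)
go([.5550,-.1720,.176])
E
```

```text
clock: 9.45
position: [0.5582, -0.1728, 0.2146]
tool_rot: [2.994, 0.097, 2.9]
force: [-0.6, -0.8, -0.3]
grip_width: 0.0004
side 0.59 [229.2, 298.7] [ 0.55753452 -0.16623943  0.176     ]
top 0.82 [212.3, 334.3] [ 0.55714005 -0.16047513  0.176     ]
wrist 0.8 [244.1, 261.7] [ 0.5579866  -0.17132421  0.176     ]
pos [ 0.5564 -0.17    0.2167] F [ 0.5  0.3 -0.9]
tool mm [ 4.9 -8.3 39.6] 40.8
```

View pics/side5.png

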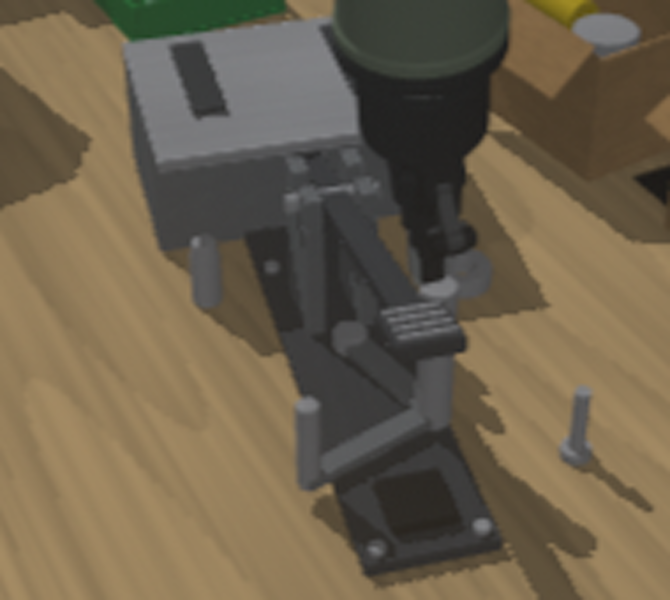

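View pics/wrist5.png

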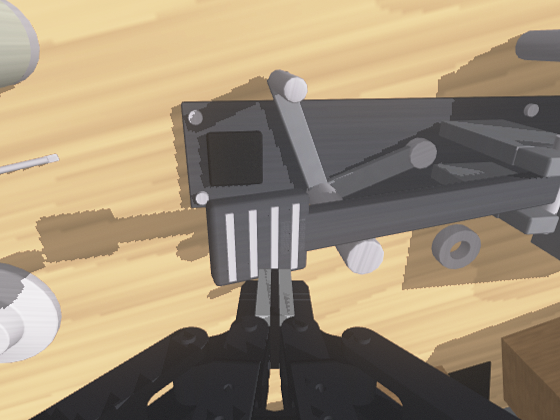

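The fingers are above the tread: wrist view has the tread centre at (262,244), the tip at (275,270) and 40 mm higher, and the post at (365,255). I'll follow the tread's arc downward in stages.

```bash
cat > arc.py <<'E'
from tgt import *
s=bot.observe(); Rt=rot(s["tool_rot"]); p=s["position"]
print(p.round(4),s["force"].round(1))
for th in [.22,.1,0,-.1,-.2,-.3,-.36,-.40]:
    r=.238*np.cos(th)-.006*np.sin(th); z=.12+.238*np.sin(th)+.006*np.cos(th)
    q=np.array([.5548-(r-.2309)*.230,-.1745-(r-.2309)*.973,z]); d=Rt.T@(q-p)*1000; print(th,q.round(4),d.round(1)); p=q
E
python3 arc.py
```

```text
[ 0.5564 -0.17    0.2167] [ 0.5  0.3 -0.9]
0.22 [ 0.5548 -0.1746  0.1778] [  4.3 -10.5  37.5]
0.1 [ 0.5536 -0.1797  0.1497] [ 2.8 -9.4 26.8]
0 [ 0.5532 -0.1814  0.126 ] [ 2.4 -5.3 23.1]
-0.1 [ 0.5533 -0.1808  0.1022] [ 2.4 -3.  23.5]
-0.2 [ 0.554  -0.178   0.0786] [ 2.4 -0.6 23.7]
-0.3 [ 0.5552 -0.1728  0.0554] [ 2.3  1.8 23.6]
-0.36 [ 0.5562 -0.1686  0.0418] [ 1.4  2.2 14. ]
-0.4 [ 0.557  -0.1654  0.0328] [0.9 1.9 9.3]
```

```bash
python3 -m inch '[{"dx":2.2,"dy":-5.3,"dz":19,"rx":0,"ry":0,"rz":0,"hand":1},{"dx":2.2,"dy":-5.3,"dz":19,"rx":0,"ry":0,"rz":0,"hand":1},{"dx":1.4,"dy":-4.7,"dz":13.4,"rx":0,"ry":0,"rz":0,"hand":1},{"dx":0,"dy":0,"dz":0,"rx":0,"ry":0,"rz":0,"hand":1}]'
cat > look.py <<'E'
from tgt import *
import sys
k=sys.argv[1]
for n in ["side","wrist"]:
    p,d=bot.grab_frame(n); 
    if n=="side": p=cv2.resize(p[140:310,180:370],(670,600),interpolation=2)
    cv2.imwrite(f"pics/{n}{k}.png",p[:,:,::-1])
E
python3 look.py 6; python3 arc.py|head -1
```

```text
clock: 10.15
position: [0.5543, -0.1778, 0.1628]
tool_rot: [2.992, 0.1, 2.901]
force: [0.6, 0.9, 9.8]
grip_width: -0.0
[ 0.5548 -0.1777  0.1642] [-1.2  0.1  8.8]
```

View pics/side6.png

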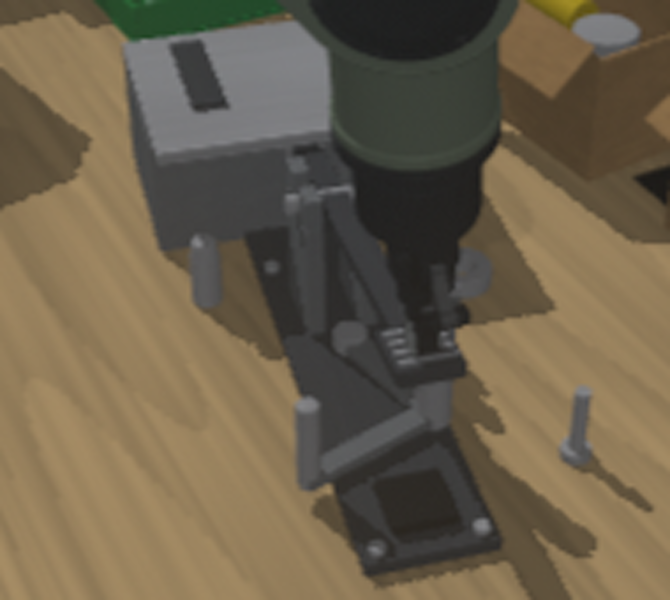

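View pics/wrist6.png

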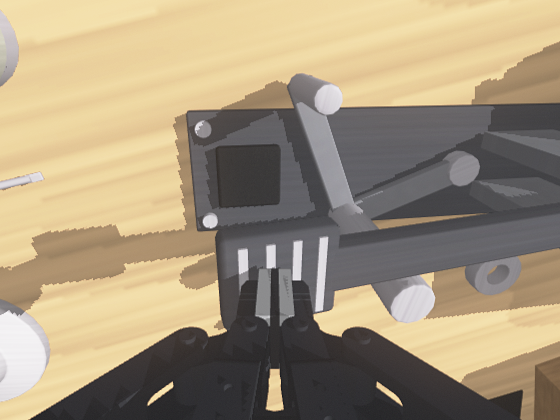

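The tip sits on the middle of the tread (wrist view (275,270)) with 9 N upward. The bar clears the post, so I'll press on along the arc.

```bash
python3 -m inch '[{"dx":1.3,"dy":-4,"dz":12.5,"rx":0,"ry":0,"rz":0,"hand":1},{"dx":1.2,"dy":-2.7,"dz":11.5,"rx":0,"ry":0,"rz":0,"hand":1},{"dx":1.2,"dy":-2.6,"dz":11.5,"rx":0,"ry":0,"rz":0,"hand":1},{"dx":1.2,"dy":-1.5,"dz":11.8,"rx":0,"ry":0,"rz":0,"hand":1},{"dx":1.2,"dy":-1.5,"dz":11.8,"rx":0,"ry":0,"rz":0,"hand":1},{"dx":0,"dy":0,"dz":0,"rx":0,"ry":0,"rz":0,"hand":1}]'; python3 look.py 7; python3 arc.py
```

```text
clock: 10.85
position: [0.5539, -0.1812, 0.1028]
tool_rot: [2.992, 0.101, 2.901]
force: [1.6, -3.4, 5.8]
grip_width: -0.0
[ 0.554  -0.1813  0.1035] [-0.3 -2.3  4.4]
0.22 [ 0.5548 -0.1746  0.1778] [ -6.7  17.7 -72.1]
0.1 [ 0.5536 -0.1797  0.1497] [ 2.8 -9.4 26.8]
0 [ 0.5532 -0.1814  0.126 ] [ 2.4 -5.3 23.1]
-0.1 [ 0.5533 -0.1808  0.1022] [ 2.4 -2.9 23.5]
-0.2 [ 0.554  -0.178   0.0786] [ 2.4 -0.6 23.7]
-0.3 [ 0.5552 -0.1728  0.0554] [ 2.4  1.8 23.6]
-0.36 [ 0.5562 -0.1686  0.0418] [ 1.4  2.2 14. ]
-0.4 [ 0.557  -0.1654  0.0328] [0.9 1.9 9.3]
```

View pics/side7.png

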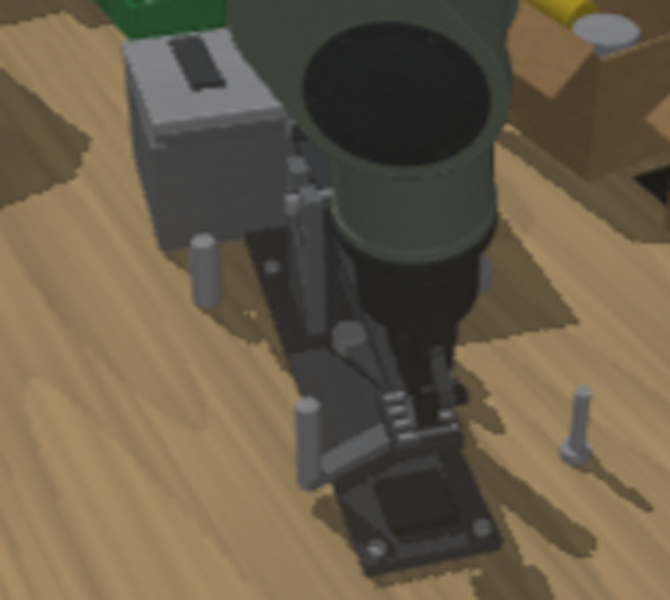

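View pics/wrist7.png

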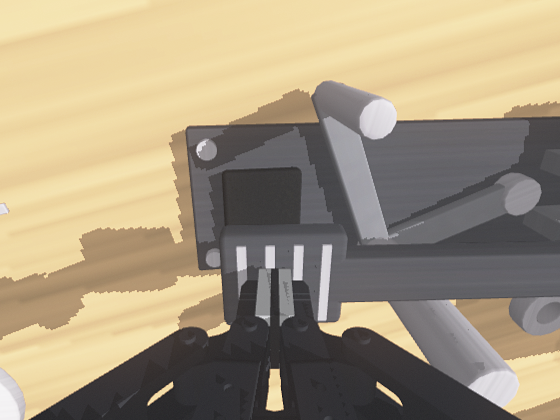

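```bash
python3 -m inch '[{"dx":1.2,"dy":-0.3,"dz":11.8,"rx":0,"ry":0,"rz":0,"hand":1},{"dx":1.2,"dy":-0.3,"dz":11.8,"rx":0,"ry":0,"rz":0,"hand":1},{"dx":1.2,"dy":0.9,"dz":11.8,"rx":0,"ry":0,"rz":0,"hand":1},{"dx":1.2,"dy":0.9,"dz":11.8,"rx":0,"ry":0,"rz":0,"hand":1},{"dx":0.7,"dy":1.1,"dz":5,"rx":0,"ry":0,"rz":0,"hand":1},{"dx":0,"dy":0,"dz":0,"rx":0,"ry":0,"rz":0,"hand":1},{"dx":0,"dy":0,"dz":0,"rx":0,"ry":0,"rz":0,"hand":1}]'; python3 look.py 8; python3 arc.py|tail -3
```

```text
clock: 11.65
position: [0.5561, -0.1718, 0.052]
tool_rot: [2.992, 0.102, 2.901]
force: [0.9, -4.9, 2.8]
grip_width: -0.0001
-0.3 [ 0.5552 -0.1728  0.0554] [ 2.4  1.8 23.6]
-0.36 [ 0.5562 -0.1686  0.0418] [ 1.4  2.2 14. ]
-0.4 [ 0.557  -0.1654  0.0328] [0.9 1.9 9.3]
```

View pics/side8.png

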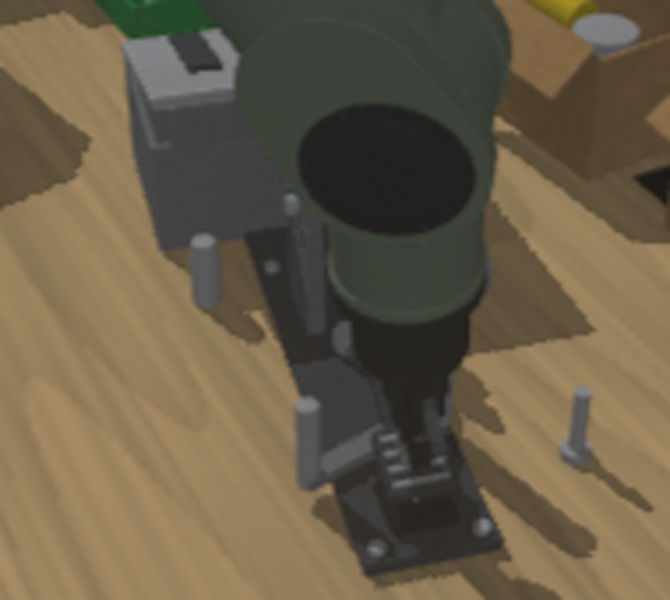

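View pics/wrist8.png

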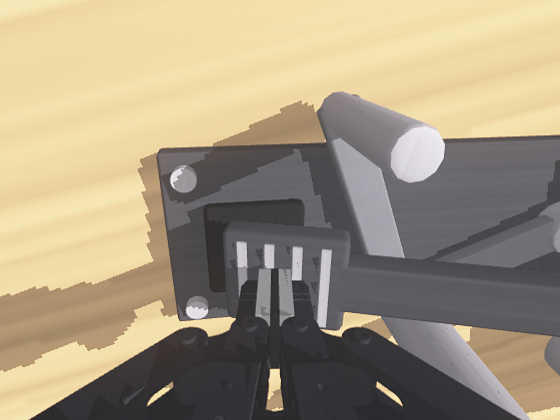

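```bash
python3 -m inch '[{"dx":0.4,"dy":-1.3,"dz":4,"rx":0,"ry":0,"rz":0,"hand":1},{"dx":0.4,"dy":-0.6,"dz":4,"rx":0,"ry":0,"rz":0,"hand":1},{"dx":0.4,"dy":-0.6,"dz":4,"rx":0,"ry":0,"rz":0,"hand":1},{"dx":0,"dy":0,"dz":0,"rx":0,"ry":0,"rz":0,"hand":1},{"dx":0,"dy":0,"dz":0,"rx":0,"ry":0,"rz":0,"hand":1}]'
```

```text
clock: 12.25
position: [0.557, -0.1711, 0.0426]
tool_rot: [2.989, 0.104, 2.902]
force: [-17.8, 5.8, 70.1]
grip_width: 0.0002
```

```bash
python3 -m inch '[{"dx":0.3,"dy":0.2,"dz":-1.3,"rx":0,"ry":0,"rz":0,"hand":1},{"dx":0,"dy":0,"dz":0,"rx":0,"ry":0,"rz":0,"hand":1},{"dx":0,"dy":0,"dz":0,"rx":0,"ry":0,"rz":0,"hand":1}]'
```

```text
clock: 12.55
position: [0.5568, -0.1711, 0.043]
tool_rot: [2.99, 0.104, 2.902]
force: [-7.2, 3.1, 46.3]
grip_width: 0.0
```

```bash
python3 -m inch '[{"dx":0.2,"dy":0,"dz":-0.8,"rx":0,"ry":0,"rz":0,"hand":1},{"dx":0,"dy":0,"dz":0,"rx":0,"ry":0,"rz":0,"hand":1},{"dx":0,"dy":0,"dz":0,"rx":0,"ry":0,"rz":0,"hand":1},{"dx":0,"dy":0,"dz":0,"rx":0,"ry":0,"rz":0,"hand":1},{"dx":0,"dy":0,"dz":0,"rx":0,"ry":0,"rz":0,"hand":1}]'; python3 look.py 9
python3 - <<'E'
from tgt import *
psi=-.232;Rz=R.from_euler('z',psi).as_matrix();piv=np.array([.608,.05,0])+Rz@[0,-.055,0]
p,d=bot.grab_frame("top"); cv2.imwrite("pics/top9.png",p[:,:,::-1]); c=bot.get_calibration("top")
P=np.load("topP.npy")
r,cc=np.mgrid[0:420,0:560]; f=K(c)
dd=np.stack([(cc-c["cx"])/f,(r-c["cy"])/f,np.ones(r.shape)],-1)@rot(c["orientation"]).T
X=np.array(c["origin"])+dd*d[...,None]
o=np.array([.608,.05,0]); S=(X-o)@Rz
for y in [.12,.15,.2,.25]:
    m=(np.abs(S[...,1]-y)<.008)&(S[...,0]<-.03)&(S[...,0]>-.11)&(S[...,2]>.09)&(S[...,2]<.25); print("lid y",y,m.sum(),np.median(S[m][:,2]) if m.any() else None)
m=(np.abs(S[...,1]+.205)<.06)&(np.abs(S[...,0])<.1)
for n in ["side","top","wrist"]:
    c=bot.get_calibration(n)
    for t in ["stop_peg"]:
        for q in bot.tip_of(n,t)[:1]:
            v=Rz.T@(atz(c,*q["centre"],.09)-piv); print(n,q["score"],np.hypot(*v[:2]),"stop",np.arctan2(v[1],v[0])-np.arctan2(-.105,-.115))
s=bot.observe();print(s["position"],s["force"],s["clock"])
E
```

```text
clock: 13.05
position: [0.5567, -0.1711, 0.0433]
tool_rot: [2.99, 0.104, 2.902]
force: [-3.2, 3.3, 33.4]
grip_width: 0.0
lid y 0.12 157 0.17232181446317663
lid y 0.15 158 0.1634147424973803
lid y 0.2 149 0.15071028333955705
lid y 0.25 144 0.13669313513619552
side 0.59 0.1497658913489178 stop 0.3422991694899711
top 0.79 0.14916148430540788 stop 0.4096277219452189
wrist 0.75 0.15350494955560384 stop 0.37441378713223417
[ 0.55667741 -0.17115038  0.0432909 ] [-2.62577812  3.03927186 33.4802704 ] 13.35
```

View pics/side9.png

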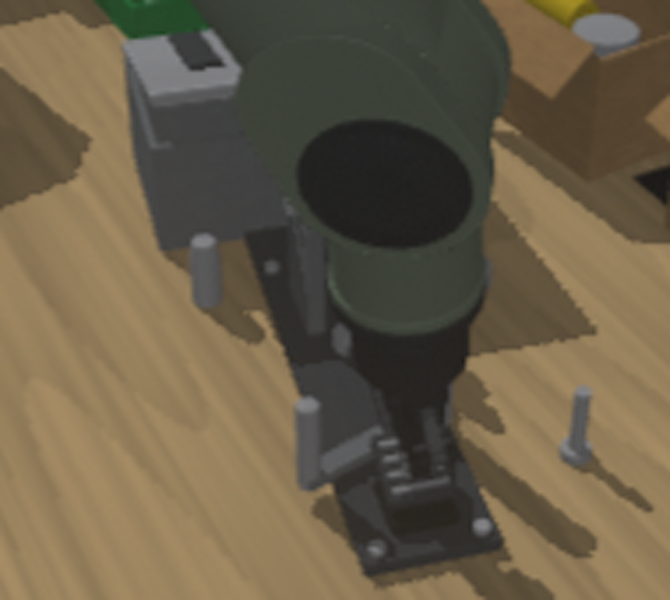

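View pics/top9.png

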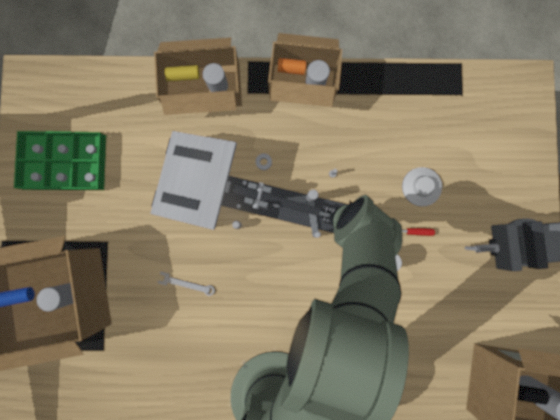

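View pics/wrist9.png

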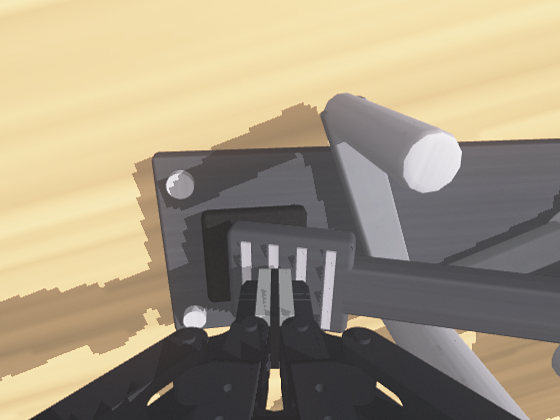

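The lid surface slopes by about 0.27 rad, the tread is on its pad (tip at 43 mm, steady 33 N), the stop is at about 0.37, and the bystanders are where they were. I'm handing it in.

```bash
python3 -c "
from workcell import bot
print(bot.job_done()); s=bot.observe(); print(s['clock'],s['position'],s['force'])"
```

```text
the job is handed in; nothing more can be done
None
the job is handed in; nothing more can be done
```

I pushed the swing stop clear by its peg with the closed fingers, then pressed the tread down to its pad. I handed the job in at 13.35 s with the fingers still holding the lever down. No verdict is reported.

My last checks, taken just before handing in:

- **Stop:** about 0.37 rad from the wrist camera. The side and top views gave 0.34 and 0.41, so they differ by about 0.07 but are all above 0.26.
- **Lid:** about 0.27 rad from the top camera's depth picture. The arm held still with a steady reading, but I did not measure the lid's speed.
- **Press:** the fingertips stood 43 mm above the bench with a steady 33 N upward on them. They briefly reached 70 N when the lever met the pad, so I eased off.
- **Loose parts:** I saw none displaced in the pictures. The can and bearing were only partly visible at the end, and I did not measure the parts' positions.
- **Lid contact and pin:** the arm stayed clear of the lid in the pictures. I did not measure the lever pin's position again after the press.

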